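Change the bench over to its standby supply

TASK

Change the bench over from the mains to the standby supply: first throw the isolator with the T-bar handle fully to OFF (ring mark), and only then throw the isolator with the ball-ended handle fully to ON (stroke mark). The two must never both be on.

Things in the scene. Friction and masses are not known exactly. Their poses are not given: they have to be found in the camera images.
- bar_isolator_base: Mains isolator, the one whose lever ends in a T-bar. Fixed grey box 134 x 80 mm, top 48 mm high, on a 170 x 70 mm plate. Origin: centre of the underside, on the worktop; x runs level along its length to the ON end (white stroke on the cover; white ring at the OFF end), z up. Lever hinge along y at x = 0, z = 50 mm; 85 mm from it to the centre of the black T-bar (20 mm thick, 74 mm long, along y).
- bar_isolator (a joint): Lever of the T-bar isolator: 0 = fully ON (as it starts), 1.2 = fully OFF. At either end the lever leans 0.6 rad from upright, its handle centre at base x = +48 mm (ON) or -48 mm (OFF), z = 120 mm. A snap spring holds it there: push the handle with about 4 N, less towards upright (0.6), past which it snaps over by itself.
- ball_isolator_base: Standby isolator, the one whose lever ends in a ball. Fixed grey box 134 x 80 mm, top 48 mm high, on a 170 x 70 mm plate. Origin: centre of the underside, on the worktop; x runs level along its length to the ON end (white stroke on the cover; white ring at the OFF end), z up. Lever hinge along y at x = 0, z = 50 mm; 85 mm from it to the centre of the black ball (28 mm diameter).
- ball_isolator (a joint): Lever of the ball-ended isolator: 0 = fully OFF (as it starts), 1.2 = fully ON. At either end the lever leans 0.6 rad from upright, its handle centre at base x = +48 mm (ON) or -48 mm (OFF), z = 120 mm. A snap spring holds it there: push the handle with about 4 N, less towards upright (0.6), past which it snaps over by itself.

How it is judged:
By the outcome, as a careful person would: the job done as asked, in the order asked, and still so for the second after the job is handed in, with the robot touching nothing.
It also fails if it takes over 48 s, if anything falls off the work surface, if the arm or the gripper's body presses on something with over 40 N, if the wrist force passes 120 N, or if a joint passes its speed limit or range.

ROBOT

A 7-joint arm with a two-finger parallel gripper is mounted at the origin on a cart in front of the work surface, level with it; the furniture and walls round the work are solid. World frame = base frame: x ahead of the robot, y to its left, z up, the work surface at z = 0. Lengths are in m, angles in degrees, forces in N, time in s.
With the tool pointing down it reaches from about 0.35 to 0.775 m from the base axis. Payload 3.1 kg.
Tool frame: the origin (TCP) lies on the centre line of the jaws, within the pads' length; the fingertips stand 17 mm ahead of it and the grasp point (between the pads) lies 2 mm behind it (robot.tip_reach is the distance from the TCP to the fingertips, in m); z points along the fingers, y is the direction in which the jaws open and shut (so a half turn about z gives the same grasp; the last joint's range is limited). The gripper opens to 85 mm and grips with 20 to 120 N. Pads are 22 mm wide; open, the fingers measure 114 mm over their backs; the gripper's body (76 mm by 85 mm) begins 54 mm behind the grasp point. The pads swing forward as they close: fully open they stand 13 mm farther back than shut.
Start: joints at [63.329, 17.813, 0.802, 86.603, -0.252, 75.585, -1.558], TCP at [0.226, -0.501, 0.248] pointing down, gripper open.
Joint ranges: [-154.91, 154.91], [-16.99, 109.72], [-72.82, 74.43], [7.12, 147.25], [-82.49, 262.49], [11.32, 116.49], [-174.64, 174.64]. Speed limits (degrees/s): [159.86, 159.86, 180, 180, 180, 180, 180].

INTERFACE

Orientations are given as [roll, pitch, yaw] about the fixed x, y, z axes, in that order (R = Rz(yaw) Ry(pitch) Rx(roll)).
In Python, from station import robot, fingers, vision, workorder, recognise gives the robot as it stands. Calls block until the motion is done:
- robot.move_to(position, orientation): joint-space move of the TCP to a pose.
- robot.line_to(position, orientation=None, velocity=0.15, f_stop=None): straight line of the TCP; orientation=None keeps the orientation; velocity is the mean speed in m/s. With f_stop (N) it stops when the force on the tool has changed by that much, and returns True; else False.
- robot.move_j(angles): joint-space move.
- fingers.gripper_to(opening, force=None): opening from 0.0 (shut) to 1.0 (fully open); force is the grip in N (None keeps the last); returns when the fingers have stopped.
- robot.pause(seconds).
- robot.inverse_kinematics(position, orientation): joint angles nearest the present ones, or None.
- vision.grab_frame(name): name is "scene" or "top" or "wrist"; returns the picture (420x560x3 uint8, red, green, blue); there is no depth.
- vision.calibration(name): a dict with "mtx" (3x3 intrinsics, pixels), "extrinsics" (4x4, takes a point from world to camera coordinates); the wrist camera has in their place "T_tool_cam" (4x4, takes a point from camera to tool coordinates, whose origin is the TCP and whose axes are the flange's). Camera axes: x right, y up, looking along -z (the intrinsics and any distortion apply to the point x, -y, -z); pixel columns grow to the right and rows downward; lengths in m; the calibration is good to about 2 mm. The wrist camera is an equidistant fisheye: a pixel r from the principal point sees the ray r / f radians off the axis. A picture is of the moment at which its call begins: read the wrist's pose just before it. calibration takes no time and is no camera call.
A pose or a line that the arm cannot do raises robot.PlanningError and nothing moves.
- workorder.close_job(): hands the job in, once; it reports no verdict.
Trained networks look in the newest picture that a camera, given by its name, has taken for a name from the list of things; names that differ only in an ending like _2 or _b are one class to them, and where a whole thing is asked for, a point or a joint stands for the part that bears it (a point fixed in the world has none). Each returns a list of dicts, best first, with "p" (0 to 1); they miss things now and then, are a little off and sometimes report something else, mostly with a low value. They report only what shows in the picture. A call takes as long as a camera call.
- recognise(label, camera): "rect" ([centre column, centre row, width, height] in pixels, round what is visible of it).
Readings, each from a call of its own:
- robot.current_time_s(): time.
- robot.current_joint_positions(): joint angles.
- robot.current_dq(): joint speeds.
- robot.current_joint_torque(): joint torques, N m.
- robot.current_tool_pos(): TCP position.
- robot.current_eef_rot(): TCP orientation.
- robot.current_contact_force(): force on the tool from outside, world axes, zero at the start.
- robot.current_torque(): the same for the moment, N m.
- robot.current_finger_gap(): opening from 0.0 (shut) to 1.0 (fully open).
Only numpy, scipy, OpenCV 4.12 (cv2) and the standard library are available. Lean on these libraries where they do the work, as an engineer would, in place of code of your own. Each camera call takes 0.05 s, during which the arm holds its last target. There are 200 camera calls.

## Working session

There is one attempt and no reset: what is moved stays moved. The work goes in short steps, each a Python script; the robot and the scene stay as the last script left them, time stands still between calls to the robot, and variables do not carry over. Pictures are saved under pics/ and viewed, about 8 in all and at most 12, crops included, and the job is handed in when it is done.

```bash
mkdir -p pics; python3 - <<'E'
from station import robot, fingers, vision, workorder, recognise
import cv2
for c in ("scene","top"):
    im=vision.grab_frame(c); cv2.imwrite(f"pics/{c}1.png",im[:,:,::-1])
    for l in ("bar_isolator_base","bar_isolator","ball_isolator_base","ball_isolator"):
        print(c,l,[(d['p'],d['rect']) for d in recognise(l,c)][:3])
    print(vision.calibration(c))
print(robot.current_time_s(), robot.current_eef_rot())
E
```

```text
scene bar_isolator_base [(0.9, [196.1, 292.6, 107.2, 88.7])]
scene bar_isolator [(0.71, [171.1, 269.1, 48.9, 42.1])]
scene ball_isolator_base [(0.68, [341.9, 183.8, 64.1, 76.9])]
scene ball_isolator [(0.66, [351.4, 166.1, 33.0, 43.5])]
{'mtx': array([[435.42606825,   0.        , 284.24620669],
       [  0.        , 435.42606825, 215.18112124],
       [  0.        ,   0.        ,   1.        ]]), 'extrinsics': array([[-0.71994092, -0.6940268 ,  0.00344557,  0.37413594],
       [ 0.41757868, -0.42919448,  0.8008871 , -0.26365516],
       [-0.55435829,  0.57803019,  0.59880546, -0.62435499],
       [ 0.        ,  0.        ,  0.        ,  1.        ]])}
top bar_isolator_base [(0.73, [412.9, 203.1, 46.2, 16.9]), (0.56, [186.3, 210.2, 86.4, 68.5])]
top bar_isolator [(0.7, [163.7, 197.8, 48.7, 38.7])]
top ball_isolator_base [(0.84, [393.6, 206.8, 87.2, 56.0])]
top ball_isolator [(0.73, [413.2, 203.7, 44.1, 14.4])]
{'mtx': array([[418.41883534,   0.        , 282.2581387 ],
       [  0.        , 418.41883534, 212.54704101],
       [  0.        ,   0.        ,   1.        ]]), 'extrinsics': array([[ 0.00589069, -0.99997725,  0.00328491,  0.03895541],
       [ 0.98225764,  0.00640201,  0.18742716, -0.50243117],
       [-0.18744392,  0.00212255,  0.98227301, -0.81291669],
       [ 0.        ,  0.        ,  0.        ,  1.        ]])}
0.5 [-1.79997054e+02  2.10627374e-03  2.42867516e+01]
```

```bash
python3 - <<'E'
import cv2
a=cv2.imread("pics/top1.png")[120:300,100:480]; cv2.imwrite("pics/t1c.png",cv2.resize(a,(760,360),interpolation=cv2.INTER_CUBIC))
E
```

```text
(no output)
```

View pics/t1c.png

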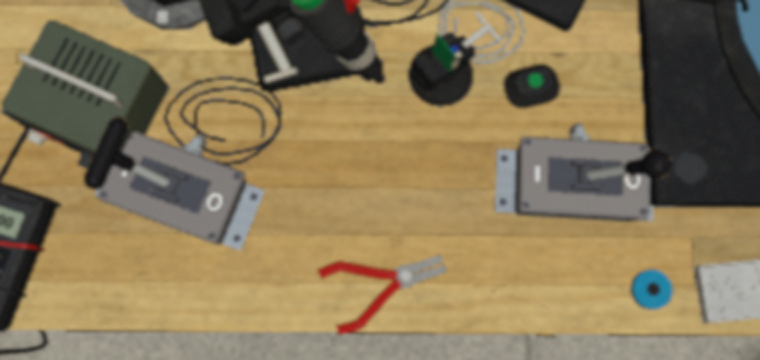

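View pics/scene1.png

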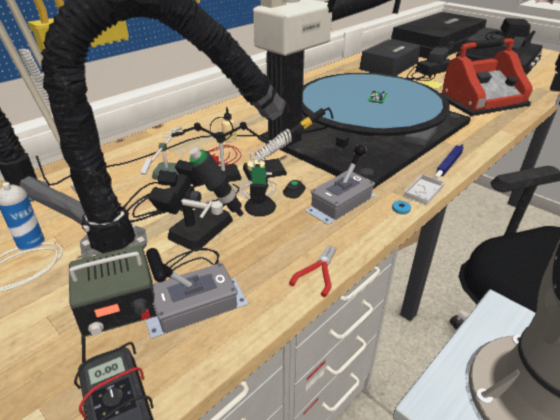

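```bash
cat > h.py <<'E'
import numpy as np, cv2
from station import robot, fingers, vision, workorder, recognise
def bp(c,uv,z):
    k=vision.calibration(c);E=k["extrinsics"];R,t=E[:3,:3],E[:3,3]
    x=np.linalg.inv(k["mtx"])@[uv[0],uv[1],1]; d=R.T@(x*[1,-1,-1]); o=-R.T@t
    return o+d*(z-o[2])/d[2]
E
python3 - <<'E'
from h import *
f=lambda p:(p[0]/2+100-.25,p[1]/2+120-.25)
for n,cs,h,on,off in (("bar",[(128,133),(245,180),(222,243),(97,195)],(106,153),(120,168),(214,201)),("ball",[(521,138),(650,143),(650,218),(517,212)],(656,164),(537,173),(632,180))):
    P=np.array([bp("top",f(c),.048)[:2] for c in cs]); print(n,P.round(3).tolist(),"c",P.mean(0).round(4))
    print(" sides",[np.linalg.norm(P[i]-P[i-1]).round(3) for i in range(4)])
    H=bp("top",f(h),.12); print(" handle",H.round(4))
    d=P[[0,3]].mean(0)-P[[1,2]].mean(0); d/=np.linalg.norm(d)
    print(" ON dir deg",np.degrees(np.arctan2(d[1],d[0])),"handle in base x",(H[:2]-P.mean(0))@d,"y",(H[:2]-P.mean(0))@[-d[1],d[0]])
for n,uv in (("bar",(156,265)),("ball",(360,151))): print(n,bp("scene",uv,.12))
cv2.imwrite("pics/top1v.png",cv2.imread("pics/top1.png"))
E
```

```text
bar [[0.556, 0.289], [0.507, 0.166], [0.442, 0.187], [0.49, 0.316]] c [0.4989 0.2393]
 sides [np.float64(0.071), np.float64(0.133), np.float64(0.069), np.float64(0.139)]
 handle [0.5181 0.2874 0.12  ]
 ON dir deg 68.90947961106673 handle in base x 0.051776821940737086 y -0.0006365333660043934
ball [[0.553, -0.12], [0.549, -0.254], [0.47, -0.249], [0.476, -0.113]] c [ 0.5121 -0.184 ]
 sides [np.float64(0.078), np.float64(0.134), np.float64(0.079), np.float64(0.136)]
 handle [ 0.5109 -0.2328  0.12  ]
 ON dir deg 87.92350537786781 handle in base x -0.04882774589090823 y -0.0005759762025389252
bar [0.51529624 0.28975674 0.12      ]
ball [ 0.50721281 -0.22857971  0.12      ]
```

View pics/top1v.png

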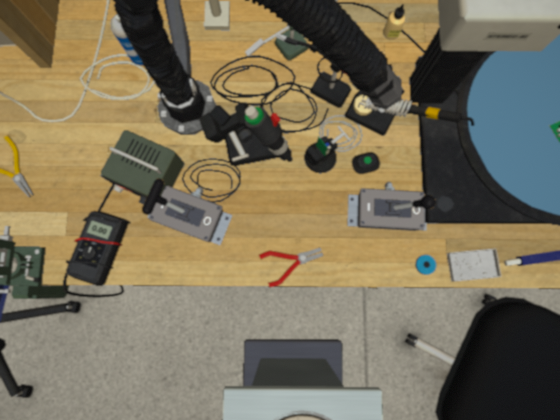

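```bash
python3 - <<'E'
from h import *
c=np.array([.4989,.2393]);a=np.radians(68.9);ex=np.array([np.cos(a),np.sin(a)]);ey=np.array([-ex[1],ex[0]])
print(vision.calibration("wrist"))
p=c+.05*ex+.02*ey
for y in (68.9,-111.1): 
    for z in (.28,.13): print(y,robot.inverse_kinematics([*p,z],[180,0,y]))
print(robot.inverse_kinematics([.5,-.2,.13],[180,0,87.9]))
fingers.gripper_to(0)
robot.move_to([*p,.30],[180,0,68.9])
print(robot.current_tool_pos(),robot.current_eef_rot(),robot.current_time_s())
cv2.imwrite("pics/w1.png",vision.grab_frame("wrist")[:,:,::-1])
for l in ("bar_isolator_base","bar_isolator"): print(recognise(l,"wrist")[:2])
E
```

```text
{'mtx': array([[325.1922621 ,   0.        , 279.24069126],
       [  0.        , 325.1922621 , 204.36528889],
       [  0.        ,   0.        ,   1.        ]]), 'T_tool_cam': array([[ 1.19921048e-03,  9.57167395e-01,  2.89532624e-01,
         7.38108715e-02],
       [ 9.99999094e-01, -9.70604136e-04, -9.33154811e-04,
        -9.01187629e-04],
       [-6.12163798e-04,  2.89533480e-01, -9.57167691e-01,
        -1.24996437e-01],
       [ 0.00000000e+00,  0.00000000e+00,  0.00000000e+00,
         1.00000000e+00]])}
68.9 [ -5.35876533  25.04492636 -39.9518576   77.43919358  15.89094972
  83.12391816 -65.60599429]
68.9 [  4.58790301  37.93010931 -56.42929548  90.36005956  33.06860627
  69.82688169 -79.09026565]
-111.1 [  5.87573545  31.95938055 -61.72411347  77.01525385  27.82882711
  86.92162651 105.52668652]
-111.1 [  7.07441257  40.59318675 -61.78499026  90.27502848  37.10971029
  71.8640459   97.96675535]
[ 37.30717615  23.80313076 -22.8492663   97.57647765  10.35237814
  60.70462693   9.01618525]
[0.49906315 0.29183671 0.29979172] [1.79977752e+02 4.31098931e-02 6.87586120e+01] 4.225
[{'rect': [299.6, 196.1, 82.6, 120.8], 'p': 0.55}]
[{'rect': [297.9, 196.6, 74.2, 39.1], 'p': 0.92}, {'rect': [301.6, 196.0, 86.7, 122.8], 'p': 0.73}]
```

View pics/w1.png

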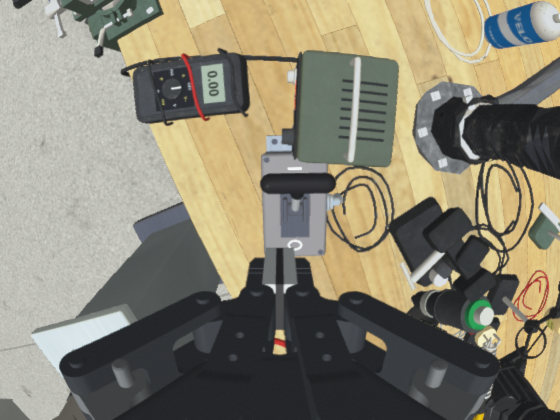

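```bash
cat >> h.py <<'E'
from scipy.spatial.transform import Rotation as Ro
def bpw(uv,z,pos,rpy):
    k=vision.calibration("wrist");T=k["T_tool_cam"];m=k["mtx"]
    q=(np.array(uv)-m[:2,2])/m[0,0]; r=np.linalg.norm(q)
    v=np.array([np.sin(r)*q[0]/r,-np.sin(r)*q[1]/r,-np.cos(r)])
    W=Ro.from_euler("xyz",rpy,degrees=True).as_matrix()
    d=W@T[:3,:3]@v; o=np.array(pos)+W@T[:3,3]
    return o+d*(z-o[2])/d[2]
E
python3 - <<'E'
from h import *
pos=[0.49906315,0.29183671,0.29979172];r=[179.97775,.0431,68.7586]
c=np.array([.4989,.2393]);a=np.radians(68.9);ex=np.array([np.cos(a),np.sin(a)]);ey=np.array([-ex[1],ex[0]])
for n,uv,z in (("bar",(298,183),.12),("barL",(261,183),.12),("barR",(335,183),.12),("boxTL",(263,154),.048),("boxTR",(326,154),.048),("boxBR",(325,254),.048),("supply corner",(294,162),.085)):
    P=bpw(uv,z,pos,r); print(n,P.round(4),"base",((P[:2]-c)@ex).round(4),((P[:2]-c)@ey).round(4))
E
```

```text
bar [0.5169 0.2886 0.12  ] base 0.0525 0.001
barL [0.4836 0.3015 0.12  ] base 0.0525 0.0366
barR [0.5506 0.2758 0.12  ] base 0.0526 -0.0351
boxTL [0.4889 0.3188 0.048 ] base 0.0706 0.0379
boxTR [0.5579 0.2924 0.048 ] base 0.0708 -0.0359
boxBR [0.5153 0.171  0.048 ] base -0.0578 -0.0399
supply corner [0.5199 0.3032 0.085 ] base 0.0672 0.0034
```

```bash
python3 - <<'E'
from h import *
c=np.array([.4989,.2393]);a=np.radians(68.9);ex=np.array([np.cos(a),np.sin(a)]);ey=np.array([-ex[1],ex[0]])
P=lambda x,z:[*(c+x*ex+.024*ey),z]
O=[180,0,68.9]
robot.line_to(P(.088,.2),O,velocity=.2)
print("touch",robot.line_to(P(.088,.123),velocity=.08,f_stop=6),robot.current_tool_pos())
print("stop",robot.line_to(P(-.005,.125),velocity=.08,f_stop=30),robot.current_tool_pos(),robot.current_contact_force())
robot.line_to(P(-.005,.26),velocity=.25)
robot.line_to(P(.03,.30),velocity=.25)
print(robot.current_time_s())
pos,r=robot.current_tool_pos(),robot.current_eef_rot()
cv2.imwrite("pics/w2.png",vision.grab_frame("wrist")[:,:,::-1])
d=recognise("bar_isolator","wrist");print(d[:2],pos,r)
im=vision.grab_frame("top");cv2.imwrite("pics/t2c.png",cv2.resize(im[170:260,130:250],(720,540),interpolation=cv2.INTER_CUBIC)[:,:,::-1])
print(recognise("bar_isolator","top")[:2])
E
```

```text
touch False [0.50855066 0.33050551 0.12368288]
stop False [0.47473043 0.24389462 0.12501258] [-0.11553583  0.36169417  0.26016381]
8.5417
[{'rect': [318.9, 228.8, 44.9, 75.4], 'p': 0.79}] [0.4865821  0.27628236 0.29832165] [-1.79870296e+02  1.13720403e-01  6.90082823e+01]
[{'rect': [194.9, 213.8, 34.3, 36.5], 'p': 0.59}]
```

View pics/w2.png

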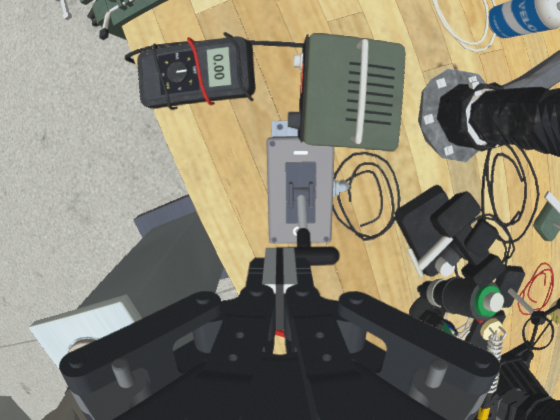

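```bash
python3 - <<'E'
from h import *
c=np.array([.4989,.2393]);a=np.radians(68.9);ex=np.array([np.cos(a),np.sin(a)]);ey=np.array([-ex[1],ex[0]])
P=bpw((322,256),.12,[0.4865821,0.27628236,0.29832165],[-179.87,.1137,69.008]);print(((P[:2]-c)@ex),((P[:2]-c)@ey))
# go look at the ball
robot.move_to([.50,-.225,.30],[180,0,87.9])
pos,r=robot.current_tool_pos(),robot.current_eef_rot()
cv2.imwrite("pics/w3.png",vision.grab_frame("wrist")[:,:,::-1])
for l in ("ball_isolator_base","ball_isolator"): print(recognise(l,"wrist")[:2])
print(list(pos),list(r),robot.current_time_s())
im=vision.grab_frame("top");cv2.imwrite("pics/t3c.png",cv2.resize(im[170:260,130:250],(720,540),interpolation=cv2.INTER_CUBIC)[:,:,::-1])
E
```

```text
-0.043733256653729444 -0.01908735110546848
[{'rect': [297.4, 140.2, 89.8, 141.3], 'p': 0.73}]
[{'rect': [291.3, 169.8, 31.6, 77.1], 'p': 0.63}]
[np.float64(0.500554544396195), np.float64(-0.22331439458560806), np.float64(0.30013818455195457)] [np.float64(179.9713395345051), np.float64(-0.048603061962403174), np.float64(88.05037982518651)] 10.7083
```

View pics/w3.png

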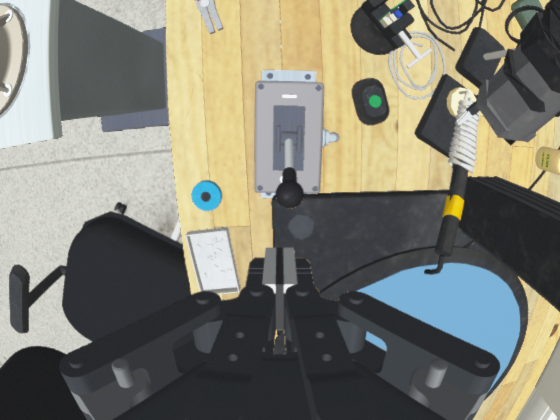

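View pics/t3c.png

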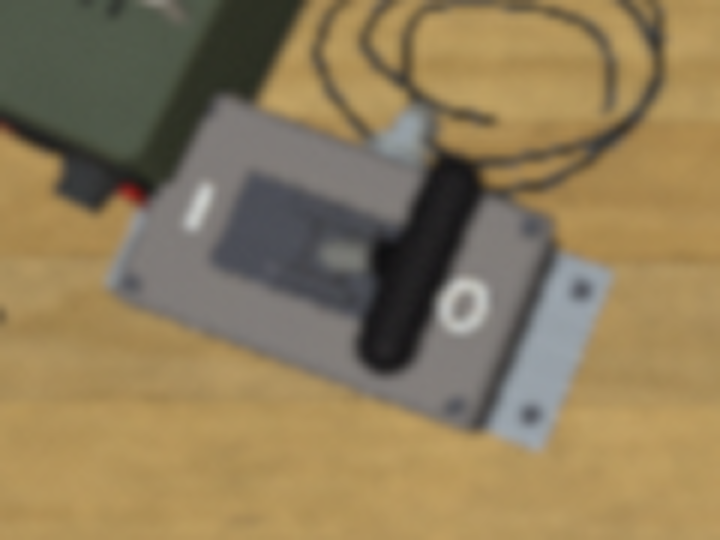

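```bash
python3 - <<'E'
from h import *
c=np.array([.4989,.2393]);a=np.radians(68.9);ex=np.array([np.cos(a),np.sin(a)]);ey=np.array([-ex[1],ex[0]])
P=bp("top",(199.5,214),.12);print("bar top",P,(P[:2]-c)@ex,(P[:2]-c)@ey)
pos=[0.5005545,-0.2233144,0.3001382];r=[179.97134,-.0486,88.05038]
c=np.array([.5121,-.184]);a=np.radians(87.9);ex=np.array([np.cos(a),np.sin(a)]);ey=np.array([-ex[1],ex[0]])
for n,uv,z in (("ball",(290,190),.12),("TL",(258,82),.048),("TR",(323,82),.048),("BR",(321,193),.048),("BL",(256,191),.048)):
    P=bpw(uv,z,pos,r);print(n,P.round(4),((P[:2]-c)@ex).round(4),((P[:2]-c)@ey).round(4))
E
```

```text
bar top [0.48454462 0.19756073 0.12      ] -0.04410869009623686 -0.001633103660929595
ball [ 0.5108 -0.2269  0.12  ] -0.0429 -0.0002
TL [ 0.4799 -0.1166  0.048 ] 0.0662 0.0347
TR [ 0.554  -0.1184  0.048 ] 0.0671 -0.0395
BR [ 0.5501 -0.2502  0.048 ] -0.0647 -0.0404
BL [ 0.4719 -0.2451  0.048 ] -0.0626 0.0379
```

```bash
python3 - <<'E'
from h import *
c=np.array([.5121,-.184]);a=np.radians(87.9);ex=np.array([np.cos(a),np.sin(a)]);ey=np.array([-ex[1],ex[0]])
P=lambda x,z:[*(c+x*ex),z]
O=[180,0,87.9]
robot.line_to(P(-.087,.2),O,velocity=.2)
print("touch",robot.line_to(P(-.087,.123),velocity=.08,f_stop=6),robot.current_tool_pos())
print("stop",robot.line_to(P(.007,.125),velocity=.08,f_stop=30),robot.current_tool_pos(),robot.current_contact_force())
robot.line_to(P(.0,.26),velocity=.25)
robot.line_to(P(-.06,.30),velocity=.25)
pos,r=robot.current_tool_pos(),robot.current_eef_rot()
cv2.imwrite("pics/w4.png",vision.grab_frame("wrist")[:,:,::-1])
print(recognise("ball_isolator","wrist")[:2],list(pos),list(r),robot.current_time_s())
im=vision.grab_frame("top");cv2.imwrite("pics/t4c.png",cv2.resize(im[160:260,120:460],(800,236),interpolation=cv2.INTER_CUBIC)[:,:,::-1])
E
```

```text
touch False [ 0.50946819 -0.27106743  0.12362893]
stop False [ 0.51220158 -0.17782614  0.12481439] [0.09705111 0.19552738 0.28076421]
[{'rect': [285.1, 90.6, 31.1, 71.6], 'p': 0.78}] [np.float64(0.5089820878479017), np.float64(-0.2447466952029712), np.float64(0.2980310975849084)] [np.float64(-179.8180976659112), np.float64(-0.11855710756095157), np.float64(87.78651799023433)] 15.125
```

View pics/w4.png

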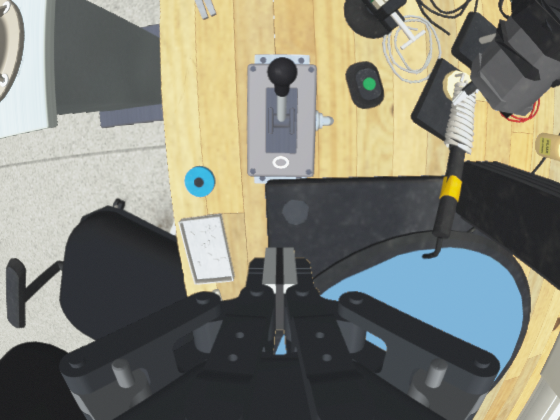

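View pics/t4c.png

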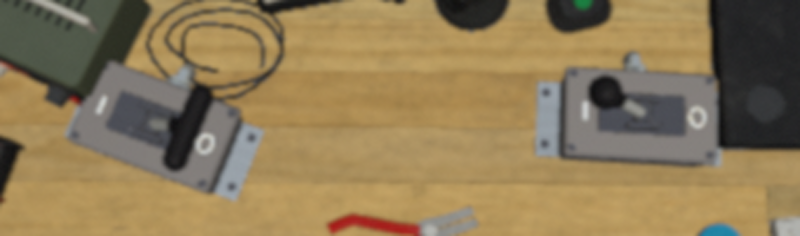

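```bash
python3 - <<'E'
from h import *
c=np.array([.5121,-.184]);a=np.radians(87.9);ex=np.array([np.cos(a),np.sin(a)])
P=bpw((282,72),.12,[.508982,-.2447467,.298031],[-179.8181,-.11856,87.7865]);Q=bp("top",(605/2.353+120,92/2.36+160),.12)
x=[(P[:2]-c)@ex,(Q[:2]-c)@ex];print(x)
if min(x)>.038: workorder.close_job(); print("closed")
E
```

```text
[np.float64(0.04847692598685757), np.float64(0.046929151026925894)]
the job is handed in; nothing more can be done
closed
```

The changeover is done and handed in, after about 15 s on the robot's clock against the 48 s limit. I pushed the T-bar isolator to OFF first, checked it, and only then pushed the ball isolator to ON. I used the closed fingertips for both pushes.

- **T-bar (mains):** the handle moved about 96 mm, from +52 to -44 mm against my estimate of the base centre. That estimate seems about 3 mm off, so this fits the ±48 mm end stops. The wrist and top cameras agreed, and the last top picture still showed it at the ring.
- **Ball (standby):** the handle ended at +48 mm by the wrist camera and +47 mm by the top camera, at the stroke mark.

No force stop tripped, and the reading after each push was under 1 N. The gripper was clear above the levers, touching nothing, at hand-in. None of the final checks failed. The only wrong reading was one early network label, which called the ball handle the T-bar base; I discarded it.

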